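Scrape broken tile off the vanity riser

ROBOT

A 6-joint arm with a two-finger parallel gripper is mounted at the origin on the work surface. World frame = base frame: x ahead of the robot, y to its left, z up, the work surface at z = 0. Lengths are in m, angles in rad, forces in N, time in s.
With the tool pointing down it reaches from about 0.225 to 0.725 m from the base axis. Payload 3.1 kg.
Tool frame: the origin (TCP) lies on the mounting face of the last link; the fingertips stand 173 mm ahead of it and the grasp point (between the pads) lies 155 mm ahead of it; z points along the fingers, y is the line along which they close (so a half turn about z gives the same grasp; the last joint's range is limited). The gripper opens to 85 mm and grips with 20 to 120 N. Pads are 22 mm wide; open, the fingers measure 114 mm over their backs; the gripper's body (76 mm by 85 mm) begins 54 mm behind the grasp point. The pads swing forward as they close: fully open they stand 13 mm farther back than shut.
Start: joints at [-1.36, 0.048, 0.099, 1.622, 0, 1.443], TCP at [0.174, -0.495, 0.405] pointing down, gripper open.
Joint ranges: [-2.91, 2.91], [-0.99, 1.94], [-1.21, 1.42], [-2.12, 2.29], [-1.49, 1.47], [-3.14, 3.14]. Speed limits (rad/s): [2.79, 2.79, 3.14, 3.14, 3.14, 3.14].

INTERFACE

Orientations are given as a unit quaternion [w, x, y, z].
In Python, from cell import telemetry, imaging, close_job gives the robot as it stands.
- The arm moves only by the tool move_arm, never from a script. Its arguments are lists of equal length, an entry for each row: "turn": the turn, a rotation vector about the tool's x, y, z in rad, a list of three; "translation": the shift along the tool's x, y, z in m, a list of three; "fingers": the gripper's target within -1 to 1 (shut at 1, half-way at 0, fully open at -1). A call has exactly 5 rows; each row is the pose to reach, as a shift and turn from the pose commanded when the call began, along the tool's axes at that moment; what a row does not reach only later rows make up. A row lasts 1/8 s, in which the tool goes at most 62.5 mm and 10.7 degrees, less where a joint would pass 70% of its speed; a pose out of reach is approached as far as the arm can. A call with a gripper value outside its range is refused whole. The fingers move at their own pace and stop on an object; "grip_force" is the grip in N (left out, the last holds). Time passes only in rows, so rows that repeat a pose let the fingers close, or fill a call up. It gives the time, the measured TCP pose, the force, the opening and the grip force at its end, in the units of the state.
- telemetry.get_state(): the state, without advancing time (a new reading comes with each control period).
- imaging.capture(name): name is "side" or "top"; returns a dict with "img" (384x512x3 uint8, red, green, blue), "K" (3x3 intrinsics, pixels), "cam_to_world" (4x4, takes a point from camera to world coordinates). Camera axes: x right, y down, z forward; pixel columns grow to the right and rows downward; lengths in m; the calibration is good to about 2 mm. A picture is of the moment at which its call begins. There is no depth.
- close_job(): hands the job in; it is judged then, once.
The state is a dict: "clock": time; "qpos": joint angles; "dq": joint speeds; "joint_torque": joint torques, N m; "position": TCP position; "tcp_rot": TCP orientation; "ft_force": force on the tool from outside, world axes, zero at the start; "moment": the same for the moment, N m; "opening": finger opening in m; "grip_force": force on a finger pad.
Only numpy, scipy, OpenCV 4.12 (cv2) and the standard library are available. Lean on these libraries where they do the work, as an engineer would, in place of code of your own. Each camera call takes 0.05 s, during which the arm holds its last target. There are 200 camera calls.

TASK

Take the scraper block off its stud by raising it until the stud's head is in the wide end of the keyhole and drawing it off, then use it to wipe the three broken tile chips off the wooden riser into the white tray beside it, never touching the sharp chips with the gripper or arm. Finally stand the scraper upright on its foot on the cleared riser and let go; leave the jar, trimmer and guard comb where they are.

Things in the scene. Friction and masses are not known exactly. Their poses are not given: they have to be found in the camera images.
- scraper: grey scraper block, about 220 g, 122 mm tall, hung upright at first, its underside 30 mm above the vanity, axes parallel to the stand's. Origin at the centre of its underside, z up, y along the blade; alike front and back. Foot: 150 mm (y) by 36 mm (x), z = 0 to 30 mm. Web above: 40 mm (y), 8 mm thick (x), z = 30 to 80 mm, with the keyhole
- scraper_grip (a point): middle of the scraper's solid top grip: 40 mm wide (y), 24 mm thick (x), z = 80 to 122 mm above the scraper's underside, this point at 101 mm; free on both y sides and above
- keyhole (a point): middle of the keyhole's wide lower opening, 46 mm above the scraper's underside. The opening is 20 mm wide, z = 36 to 56 mm; the narrow slot above it is 10 mm wide, z = 56 to 72 mm. It pierces the web along x. At first the stud is in the slot's upper end
- stand: fixed white hanger stand: base plate 110 mm (x) by 150 mm (y), 8 mm thick; on its +x side an upright panel 120 mm wide, face at x = +20.5 mm, top 105 mm above the vanity. Origin on the vanity, below the hung scraper's middle. The -x side is open: the scraper comes off towards -x
- stud (a point): end of the level stud, 98.5 mm above the vanity, 7 mm thick, pointing to the stand's -x; its head, 15 mm across, ends at the stand's x = -9.5 mm, this point is in it. The web hangs behind the head. Raising the scraper 22.5 mm centres the head in the wide opening; drawn 30 mm to -x, the scraper's foot is clear of the stud too
- riser: fixed wooden riser (small bench), flat rimless top 200 mm (x) by 220 mm (y), 70 mm above the vanity. Origin on the vanity below the middle of the top, z up; +y points to the tray. At first the chips lie on it, centres within 55 mm of the middle in x and 65 mm in y
- tray: fixed open white plastic tray, 260 mm (x) by 130 mm (y), walls 4 mm thick, 45 mm high. Origin at the centre of its underside, 163 mm along the riser's +y from the riser's origin, axes parallel to the riser's; its near wall is 12 mm under the riser's +y edge, so chips pushed over that edge drop in
- chip_a: sharp-edged piece of broken wall tile, white glaze over terracotta, 58 by 37 mm, irregular, 9 mm thick, about 30 g; lies flat and loose on the riser. Origin at the middle of its underside, x along its length
- chip_b: sharp-edged piece of broken wall tile, white glaze over terracotta, 54 by 44 mm, irregular, 9 mm thick, about 30 g; lies flat and loose on the riser. Origin at the middle of its underside, x along its length
- chip_c: sharp-edged piece of broken wall tile, white glaze over terracotta, 64 by 36 mm, irregular, 9 mm thick, about 30 g; lies flat and loose on the riser. Origin at the middle of its underside, x along its length
- jar: closed glass jar with aluminium lid, 64 mm across, 75 mm high, bystander beyond the work; origin at the centre of its underside
- trimmer: black trimmer lying down, 143 mm along y, 40 mm wide, 30 mm high, bystander; origin at the underside, midway along its body
- comb: black guard comb, 60 mm along y, 45 mm wide, 22 mm high, bystander; origin at the centre of its underside

How it is judged:
On the way, in this order (a step that is already met when the one before it is completed fails the run):
1. the scraper is off its stud (distance between scraper and stand above 0.1 m and horizontal distance between scraper_grip and stud above 0.03 m), for 0.1 s.
2. all three chips lie in the tray (x of chip_a in the frame of tray between -0.125 and 0.125 m and y of chip_a in the frame of tray between -0.064 and 0.064 m and height (world z) of each of chip_a, chip_b, chip_c below 0.048 m and x of chip_b in the frame of tray between -0.125 and 0.125 m and y of chip_b in the frame of tray between -0.064 and 0.064 m and x of chip_c in the frame of tray between -0.125 and 0.125 m and y of chip_c in the frame of tray between -0.064 and 0.064 m), for 0.2 s.
At the end, for the whole second after the job is handed in: All three chips are at rest in the tray (centres inside its walls and below its rim), and the scraper stands upright (within 7 degrees) on its foot on the riser's top, its middle at least 10 mm inside the riser's edges, at rest and released (all of step 2 and linear speed of each of chip_a, chip_b, chip_c below 0.03 m/s and x of scraper in the frame of riser between -0.09 and 0.09 m and y of scraper in the frame of riser between -0.1 and 0.1 m and height (world z) of scraper between 0.064 and 0.077 m and angle between scraper's own z axis and vertical below 0.12 rad and linear speed of scraper below 0.02 m/s); the robot touches nothing.
It fails at once if the gripper or arm touches a sharp tile chip (contact force between any of the fingers, the arm and chip_a above 0.5 N or contact force between any of the fingers, the arm and chip_b above 0.5 N or contact force between any of the fingers, the arm and chip_c above 0.5 N).
It fails at once if the jar, trimmer or guard comb is shoved by more than 30 mm (distance of any of jar, trimmer, comb from where it was at the start of the episode above 0.03 m).
It also fails if it takes over 64 s, if anything falls off the work surface, if the arm or the gripper's body presses on something with over 40 N, if the wrist force passes 120 N, or if a joint passes its speed limit or range.

## Working session

There is one attempt and no reset: what is moved stays moved. The work goes in short steps, Python scripts to look and compute and a tool call to move; the robot and the scene stay as the last step left them, time stands still between calls to the robot, and variables do not carry over. Pictures are saved under pics/ and viewed, at most 10 in all, crops included, and the job is handed in when it is done.

Besides the shell and the picture viewer there is one more tool, called after "Request:" by a JSON object that holds its "fn" and its "kwargs", one argument or row to a line. move_arm: Moves the arm, as the interface text tells. Its arguments: {"type":"object","properties":{"turn":{"type":"array"},"translation":{"type":"array"},"fingers":{"type":"array"},"grip_force":{"type":"number"}},"required":["turn","translation","fingers"]}

```bash
mkdir -p pics; cat > h.py <<'E'
import numpy as np, cv2
from cell import telemetry, imaging, close_job
def snap(n,f):
    d=imaging.capture(n); cv2.imwrite('pics/'+f,cv2.cvtColor(d['img'],cv2.COLOR_RGB2BGR)); np.savez('pics/'+f+'.npz',K=d['K'],T=d['cam_to_world']); return d
def ray(f,u,v,z):
    d=np.load('pics/'+f+'.npz');K,T=d['K'],d['T']
    r=T[:3,:3]@np.linalg.solve(K,[u,v,1.]);o=T[:3,3];return o+r*(z-o[2])/r[2]
def proj(f,p):
    d=np.load('pics/'+f+'.npz');K,T=d['K'],d['T']
    c=K@(T[:3,:3].T@(np.array(p)-T[:3,3]));return c[:2]/c[2]
E
python3 - <<'E'
from h import *
for n in('top','side'):
    d=snap(n,n+'1.png'); print(d['K'],d['cam_to_world'].round(3))
    cv2.imwrite(f'pics/{n}1b.png',cv2.resize(cv2.imread(f'pics/{n}1.png'),(800,600),interpolation=cv2.INTER_CUBIC))
print(telemetry.get_state())
E
```

```text
[[439.74742814   0.         251.94749753]
 [  0.         439.74742814 186.0525201 ]
 [  0.           0.           1.        ]] [[-0.023 -0.995  0.093  0.495]
 [-0.999  0.02  -0.029  0.058]
 [ 0.027 -0.094 -0.995  1.324]
 [ 0.     0.     0.     1.   ]]
[[485.694819     0.         257.66097229]
 [  0.         485.694819   193.48041283]
 [  0.           0.           1.        ]] [[-0.981 -0.122  0.153  0.436]
 [-0.194  0.51  -0.838  1.002]
 [ 0.025 -0.851 -0.524  0.717]
 [ 0.     0.     0.     1.   ]]
{'clock': 0.1, 'qpos': array([-1.35981843e+00,  4.86553897e-02,  9.77231286e-02,  1.62199067e+00,
        8.19441149e-06,  1.44304172e+00]), 'dq': array([-1.29640502e-03, -1.72489521e-03,  3.36631091e-03, -1.38337325e-03,
       -9.72394309e-05,  1.81841996e-03]), 'joint_torque': array([ 2.24341638e-03, -3.39850187e+01,  3.20936430e+01,  1.57736364e-02,
       -1.62442484e-04, -4.59753750e-06]), 'position': array([ 0.17442424, -0.49497362,  0.40362916]), 'tcp_rot': array([-1.06255252e-03,  9.85691232e-01,  1.68557600e-01, -4.01393433e-05]), 'ft_force': array([ 0.36678022,  0.21247568, -0.0065902 ]), 'moment': array([ 0.00222891, -0.01883414, -0.01429706]), 'grip_force': 0.0, 'opening': 0.08548176605856182}
```

View pics/top1b.png

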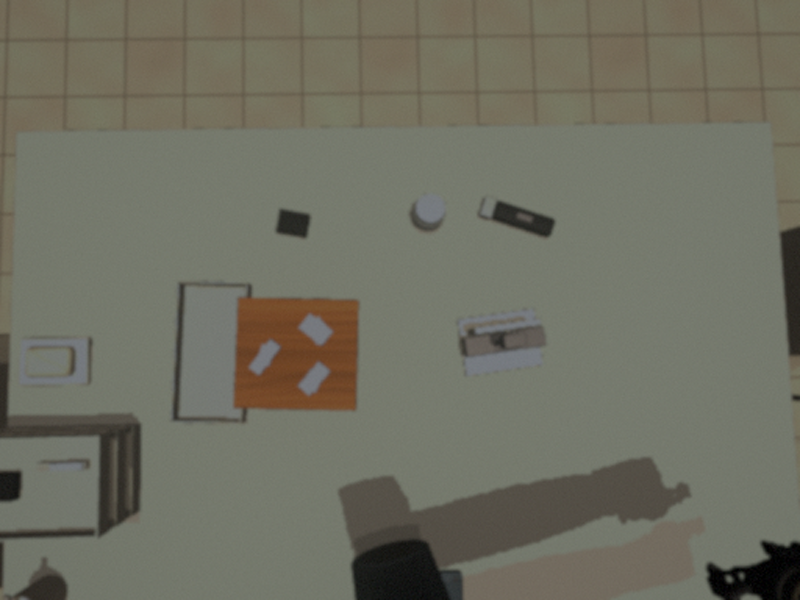

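View pics/side1b.png

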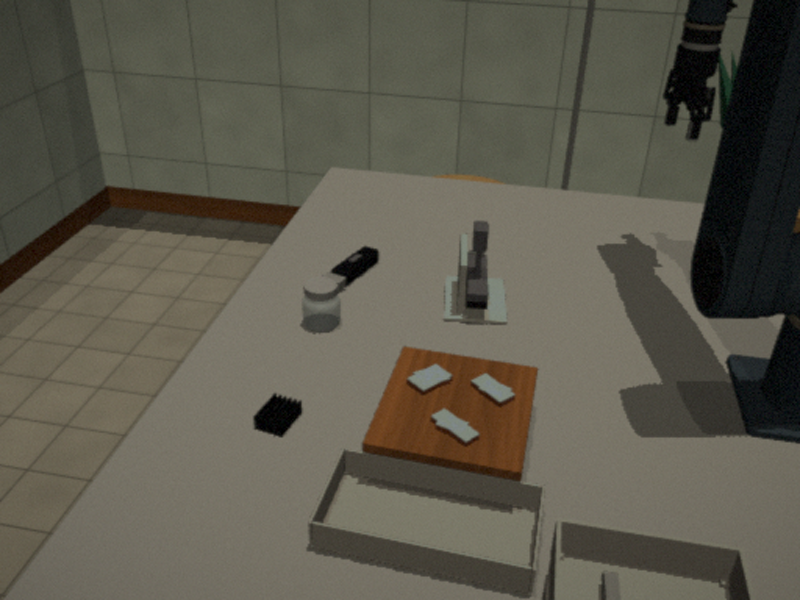

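The top view shows the riser with corners near (237,297), (359,299), (357,410) and (235,408), the tray to its left, and the stand base around (458–545, 310–376), slightly turned. The side view shows the grip block at about (481,236). I'll zoom in on the stand next.

```bash
python3 - <<'E'
from h import *
a=cv2.imread('pics/top1.png')[190:250,285:360]; b=cv2.imread('pics/side1.png')[135:215,275:335]
a=cv2.resize(a,(525,420),interpolation=cv2.INTER_CUBIC); b=cv2.resize(b,(270,360),interpolation=cv2.INTER_CUBIC)
o=np.zeros((420,795,3),np.uint8);o[:,:525]=a;o[:360,525:]=b
cv2.imwrite('pics/crop1.png',cv2.convertScaleAbs(o,alpha=1.6))
s=1/1.5625
c=[ray('top1.png',u*s,v*s,.07) for u,v in[(237,297),(359,299),(357,410),(235,408)]]
print('riser',np.array(c).round(3),np.mean(c,0).round(3))
c=[ray('top1.png',u*s,v*s,.008) for u,v in[(458,320),(536,310),(545,362),(467,376)]]
print('stand',np.array(c).round(3),np.mean(c,0).round(3))
for u,v in[(264,357),(316,329),(314,378)]:print('chip',ray('top1.png',u*s,v*s,.079).round(3))
E
```

```text
riser [[0.606 0.308 0.07 ]
 [0.598 0.086 0.07 ]
 [0.397 0.093 0.07 ]
 [0.406 0.311 0.07 ]] [0.502 0.199 0.07 ]
stand [[ 0.559 -0.102  0.008]
 [ 0.575 -0.254  0.008]
 [ 0.475 -0.267  0.008]
 [ 0.451 -0.116  0.008]] [ 0.515 -0.185  0.008]
chip [0.496 0.258 0.079]
chip [0.544 0.164 0.079]
chip [0.457 0.169 0.079]
```

View pics/crop1.png

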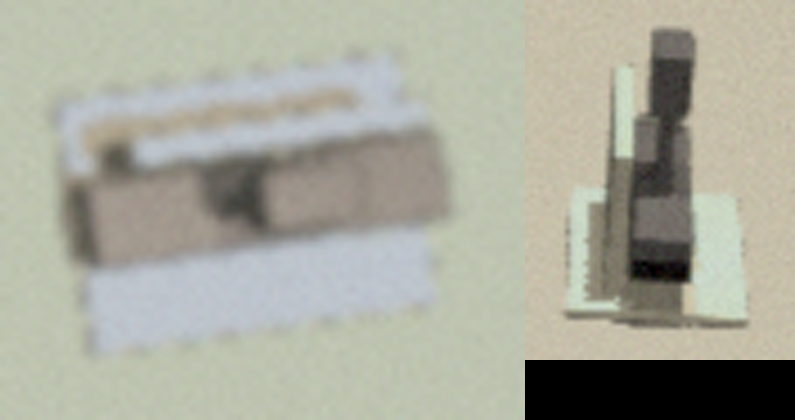

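```bash
cat >> h.py <<'E'
from scipy.optimize import least_squares
def fit(f,pts,loc):
    r=lambda p:np.concatenate([proj(f,[p[0]+np.cos(p[2])*x-np.sin(p[2])*y,p[1]+np.sin(p[2])*x+np.cos(p[2])*y,z])-q for q,(x,y,z) in zip(pts,loc)])
    s=least_squares(r,[.5,0,0]);return s.x,np.abs(s.fun).max()
def move(p,yaw,q0=None):
    "shift (tool axes) and z turn to bring the TCP to p, tool down with x at yaw"
    from scipy.spatial.transform import Rotation as R
    s=telemetry.get_state();q=s['tcp_rot'];r=R.from_quat([*q[1:],q[0]])
    t=R.from_euler('z',yaw)*R.from_quat([1,0,0,0])
    print('t',round(s['clock'],2),'shift',r.inv().apply(np.array(p)-s['position']).round(4),'turn',(r.inv()*t).as_rotvec().round(4),'F',s['ft_force'].round(1),'q6',s['qpos'][5].round(2))
E
python3 - <<'E'
from h import *
t=lambda l:[np.array([285-.5+u/7+.07,190-.5+v/7]) for u,v in l]
print('stand',fit('top1.png',t([(60,100),(395,55),(435,300),(92,352)]),[(.055,.075,.008),(.055,-.075,.008),(-.055,-.075,.008),(-.055,.075,.008)]))
print('foot',fit('top1.png',t([(88,180),(97,262),(432,132),(445,215)]),[(.018,.075,.06),(-.018,.075,.06),(.018,-.075,.06),(-.018,-.075,.06)]))
print('grip centre',ray('top1.png',*t([(312,190)])[0],.152))
s=1/1.5625
print('riser',fit('top1.png',[np.array(q)*s for q in[(237,297),(359,299),(357,410),(235,408)]],[(.1,.11,.07),(.1,-.11,.07),(-.1,-.11,.07),(-.1,.11,.07)]))
# side: grip top face centre
print('side grip',ray('side1.png',275-.5+(674-525)/4.5,135-.5+44/4.5,.152))
E
```

```text
stand (array([ 0.51659237, -0.18069208,  0.11484881]), np.float64(0.8022663767349627))
foot (array([ 0.51721816, -0.17961317,  0.11240593]), np.float64(1.1684437484557861))
grip centre [ 0.51788492 -0.18004949  0.152     ]
riser (array([ 0.50196684,  0.19941743, -0.03404415]), np.float64(0.5578746605663412))
side grip [ 0.51891122 -0.17767868  0.152     ]
```

```bash
python3 -c "
from h import *
move([.5175,-.1795,.36],.113);move([.5175,-.1795,.285],.113)"
```

```text
t 0.1 shift [ 0.4284 -0.1835  0.0441] turn [-0.0021 -0.      0.2257] F [ 0.4  0.2 -0. ] q6 1.44
t 0.1 shift [ 0.4284 -0.1833  0.1191] turn [-0.0021 -0.      0.2257] F [ 0.4  0.2 -0. ] q6 1.44
```

Request:
{"fn": "move_arm", "kwargs": {
  "turn": [
    [0, 0, 0.045],
    [0, 0, 0.09],
    [0, 0, 0.135],
    [0, 0, 0.18],
    [0, 0, 0.226]
  ],
  "translation": [
    [0.05, -0.02, 0],
    [0.1, -0.042, 0.01],
    [0.15, -0.064, 0.015],
    [0.2, -0.086, 0.02],
    [0.25, -0.107, 0.025]
  ],
  "fingers": [-1, -1, -1, -1, -1],
  "grip_force": 60
}}

```text
clock: 0.72
position: [0.3756, -0.3097, 0.379]
tcp_rot: [-0.0, 0.998, 0.055, -0.0]
ft_force: [1.0, -0.0, -1.7]
opening: 0.0855
grip_force: 0.0
```

```bash
python3 -c "
from h import *
move([.5175,-.1795,.35],.113)"
```

```text
t 0.72 shift [ 0.1554 -0.1137  0.029 ] turn [-0.0005  0.0004 -0.002 ] F [ 1.  -0.  -1.7] q6 2.2
```

Request:
{"fn": "move_arm", "kwargs": {
  "turn": [
    [0, 0, 0],
    [0, 0, 0],
    [0, 0, 0],
    [0, 0, 0],
    [0, 0, 0]
  ],
  "translation": [
    [0.045, -0.032, 0.008],
    [0.09, -0.064, 0.016],
    [0.135, -0.096, 0.024],
    [0.155, -0.114, 0.029],
    [0.155, -0.114, 0.029]
  ],
  "fingers": [-1, -1, -1, -1, -1]
}}

```text
clock: 1.35
position: [0.5166, -0.1787, 0.3492]
tcp_rot: [-0.001, 0.998, 0.058, -0.001]
ft_force: [0.8, 0.1, -0.6]
opening: 0.0854
grip_force: 0.0
```

```bash
python3 -c "
from h import *
move([.5175,-.1795,.285],.113)"
```

```text
t 1.35 shift [0.001  0.001  0.0642] turn [-0.0016  0.0023  0.0034] F [ 0.8  0.1 -0.6] q6 2.57
```

Request:
{"fn": "move_arm", "kwargs": {
  "turn": [
    [0, 0, 0],
    [0, 0, 0],
    [0, 0, 0],
    [0, 0, 0],
    [0, 0, 0]
  ],
  "translation": [
    [0, 0, 0.016],
    [0, 0, 0.032],
    [0, 0, 0.048],
    [0, 0, 0.064],
    [0, 0, 0.064]
  ],
  "fingers": [-1, -1, -1, -1, -1]
}}

```text
clock: 1.98
position: [0.5149, -0.1803, 0.2843]
tcp_rot: [-0.001, 0.998, 0.056, -0.002]
ft_force: [-0.5, 0.8, 0.1]
opening: 0.0853
grip_force: 0.0
```

```bash
python3 - <<'E'
from h import *
snap('top','t2.png');snap('side','s2.png')
move([.5175,-.1795,.285],.113)
a=cv2.imread('pics/t2.png')[170:260,270:370]; b=cv2.imread('pics/s2.png')[80:215,245:365]
o=np.hstack([cv2.resize(a,(420,450),interpolation=cv2.INTER_CUBIC),cv2.resize(b,(380,450),interpolation=cv2.INTER_CUBIC)])
cv2.imwrite('pics/crop2.png',cv2.convertScaleAbs(o,alpha=1.6))
E
```

```text
t 2.08 shift [ 0.0018 -0.0008  0.0016] turn [-0.0001  0.0002 -0.0004] F [-0.9  0.4 -0.2] q6 2.57
```

View pics/crop2.png

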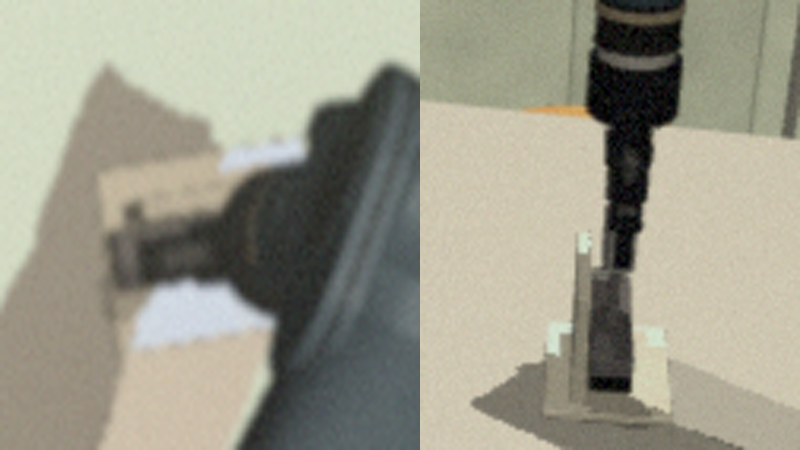

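The fingers straddle the grip: the near finger covers it at (620,250) in the side crop, perhaps 2 mm towards −x. I'll shift +x and close.

Request:
{"fn": "move_arm", "kwargs": {
  "turn": [
    [0, 0, 0],
    [0, 0, 0],
    [0, 0, 0],
    [0, 0, 0],
    [0, 0, 0]
  ],
  "translation": [
    [0.002, 0, 0],
    [0.002, 0, 0],
    [0.002, 0, 0],
    [0.002, 0, 0],
    [0.002, 0, 0]
  ],
  "fingers": [-0.5, 0.2, 1, 1, 1],
  "grip_force": 60
}}

```text
clock: 2.7
position: [0.5183, -0.1807, 0.2877]
tcp_rot: [0.001, 0.998, 0.056, 0.001]
ft_force: [1.1, -2.1, 3.4]
opening: 0.0396
grip_force: 61.2
```

Request:
{"fn": "move_arm", "kwargs": {
  "turn": [
    [0, 0, 0],
    [0, 0, 0],
    [0, 0, 0],
    [0, 0, 0],
    [0, 0, 0]
  ],
  "translation": [
    [0, 0, 0],
    [0, 0, 0],
    [0, 0, 0],
    [0, 0, -0.003],
    [0, 0, -0.006]
  ],
  "fingers": [1, 1, 1, 1, 1]
}}

```text
clock: 3.32
position: [0.5174, -0.1804, 0.2905]
tcp_rot: [-0.0, 0.998, 0.056, -0.002]
ft_force: [3.1, -4.4, -5.9]
opening: 0.0396
grip_force: 60.9
```

```bash
python3 -c "
from h import *
move([.5175,-.1795,.285],.113)"
```

```text
t 3.33 shift [ 0.0002 -0.0009  0.0055] turn [-0.0005  0.0031 -0.0004] F [ 3.1 -4.4 -5.9] q6 2.57
```

Request:
{"fn": "move_arm", "kwargs": {
  "turn": [
    [0, 0, 0],
    [0, 0, 0],
    [0, 0, 0],
    [0, 0, 0],
    [0, 0, 0]
  ],
  "translation": [
    [0, 0, -0.005],
    [0, 0, -0.01],
    [0, 0, -0.0165],
    [0, 0, -0.0165],
    [0, 0, -0.0165]
  ],
  "fingers": [1, 1, 1, 1, 1]
}}

```text
clock: 3.95
position: [0.5174, -0.1797, 0.3087]
tcp_rot: [-0.001, 0.998, 0.057, -0.001]
ft_force: [0.1, 0.3, -2.0]
opening: 0.0393
grip_force: 61.7
```

```bash
python3 - <<'E'
from h import *
snap('side','s3.png')
move([.5175,-.1795,.3075],.113)
b=cv2.imread('pics/s3.png')[110:215,265:345]
cv2.imwrite('pics/crop3.png',cv2.convertScaleAbs(cv2.resize(b,(457,600),interpolation=cv2.INTER_CUBIC),alpha=1.8))
E
```

```text
t 4.0 shift [ 0.0001 -0.0003  0.0012] turn [-0.0013  0.0015  0.    ] F [-0.7 -0.  -1.8] q6 2.57
```

View pics/crop3.png

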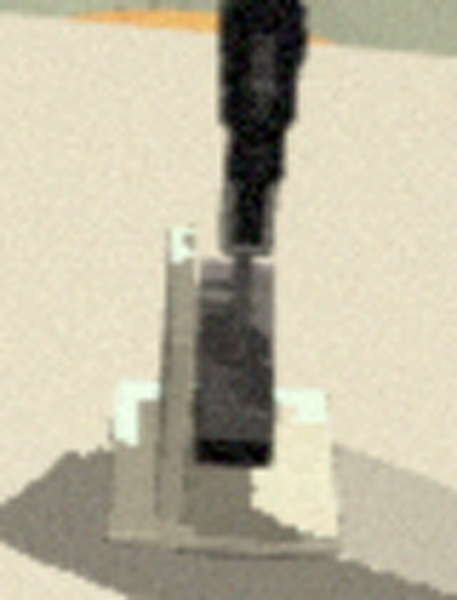

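The scraper is raised (foot lower edge now at about (233,465) in the crop), and only its weight shows on the wrist. I'll draw it off along −x and watch the force.

Request:
{"fn": "move_arm", "kwargs": {
  "turn": [
    [0, 0, 0],
    [0, 0, 0],
    [0, 0, 0],
    [0, 0, 0],
    [0, 0, 0]
  ],
  "translation": [
    [-0.003, 0, 0],
    [-0.006, 0, 0],
    [-0.009, 0, 0],
    [-0.012, 0, 0],
    [-0.014, 0, 0]
  ],
  "fingers": [1, 1, 1, 1, 1]
}}

```text
clock: 4.62
position: [0.5037, -0.1818, 0.3093]
tcp_rot: [0.0, 0.998, 0.056, 0.0]
ft_force: [-0.3, 0.6, -1.7]
opening: 0.0395
grip_force: 61.7
```

Request:
{"fn": "move_arm", "kwargs": {
  "turn": [
    [0, 0, 0],
    [0, 0, 0],
    [0, 0, 0],
    [0, 0, 0],
    [0, 0, 0]
  ],
  "translation": [
    [-0.008, 0, 0],
    [-0.018, 0, 0],
    [-0.032, 0, 0],
    [-0.05, 0, -0.005],
    [-0.055, 0, -0.03]
  ],
  "fingers": [1, 1, 1, 1, 1]
}}

```text
clock: 5.25
position: [0.4469, -0.1876, 0.3373]
tcp_rot: [-0.001, 0.998, 0.056, -0.002]
ft_force: [0.2, -0.7, -1.6]
opening: 0.0393
grip_force: 61.7
```

```bash
python3 -c "
from h import *
a=-.034;c=np.array([.502,.1994]);ry=np.array([-np.sin(a),np.cos(a)])
p=c-.19*ry; print(p)
move([*p,.36],np.pi/2+a)"
```

```text
[0.49554124 0.00950981]
t 5.25 shift [ 0.0702 -0.1905 -0.0224] turn [-0.0061  0.0016 -1.4248] F [ 0.2 -0.7 -1.6] q6 2.49
```

Request:
{"fn": "move_arm", "kwargs": {
  "turn": [
    [0, 0, 0],
    [0, 0, -0.18],
    [0, 0, -0.36],
    [0, 0, -0.54],
    [0, 0, -0.72]
  ],
  "translation": [
    [0, 0, -0.03],
    [0, -0.04, -0.05],
    [0.015, -0.085, -0.05],
    [0.035, -0.13, -0.05],
    [0.055, -0.165, -0.05]
  ],
  "fingers": [1, 1, 1, 1, 1]
}}

```text
clock: 5.88
position: [0.4847, -0.0165, 0.3896]
tcp_rot: [0.0, 0.913, 0.407, 0.0]
ft_force: [0.6, -0.5, -2.7]
opening: 0.039
grip_force: 61.9
```

Request:
{"fn": "move_arm", "kwargs": {
  "turn": [
    [0, 0, -0.18],
    [0, 0, -0.36],
    [0, 0, -0.54],
    [0, 0, -0.7],
    [0, 0, -0.7]
  ],
  "translation": [
    [0, 0, 0],
    [0, 0, 0],
    [0, 0, 0],
    [0, 0, 0],
    [0, 0, 0]
  ],
  "fingers": [1, 1, 1, 1, 1]
}}

```text
clock: 6.5
position: [0.4847, -0.0181, 0.3893]
tcp_rot: [-0.0, 0.721, 0.693, -0.0]
ft_force: [-0.4, 0.4, -2.7]
opening: 0.0393
grip_force: 61.9
```

```bash
python3 - <<'E'
from h import *
snap('top','t4.png');snap('side','s4.png')
a=-.034;c=np.array([.502,.1994]);ry=np.array([-np.sin(a),np.cos(a)])
p=c-.165*ry
move([*p,.36],np.pi/2+a)
a=cv2.imread('pics/t4.png')[150:300,100:310]; b=cv2.imread('pics/s4.png')[70:340,190:400]
o=np.hstack([cv2.resize(a,(420,300)),cv2.resize(b[:,:],(233,300))])
cv2.imwrite('pics/crop4.png',cv2.convertScaleAbs(cv2.resize(b,(467,600),interpolation=cv2.INTER_CUBIC),alpha=1.6))
E
```

```text
t 6.6 shift [0.0529 0.0093 0.0293] turn [ 0.      0.0001 -0.0068] F [-0.3 -0.  -1.9] q6 1.44
```

View pics/crop4.png

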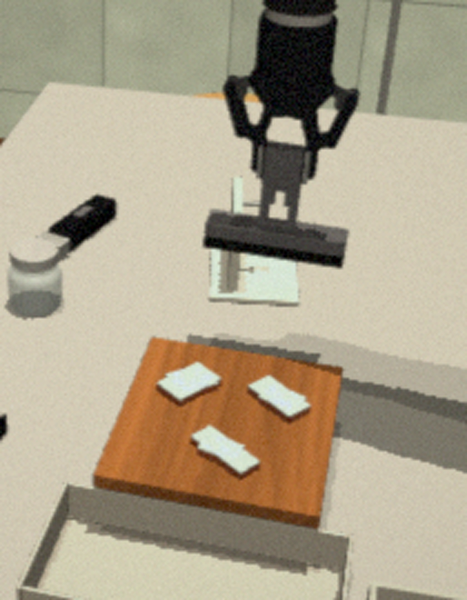

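The scraper is held square and turned, with its front lower foot corners at (205,246) and (342,266) in the crop. I'll use them to check the underside height.

```bash
python3 - <<'E'
from h import *
k=210/467;P=np.array([.4847,-.0181]);a=-.04
rx=np.array([np.cos(a),np.sin(a)]);ry=np.array([-rx[1],rx[0]])
for (u,v),s in(((205,246),1),((342,266),-1)):
    xy=P+s*.075*rx+.018*ry
    m=np.array([190-.5+u*k,70-.5+v*k])
    for h in(.125,.130,.134,.138,.142):print(s,h,(proj('s4.png',[*xy,h])-m).round(1))
E
```

```text
1 0.125 [0.1 3.2]
1 0.13 [0.2 1.5]
1 0.134 [0.3 0. ]
1 0.138 [ 0.4 -1.4]
1 0.142 [ 0.5 -2.9]
-1 0.125 [1.  3.1]
-1 0.13 [1.3 1.3]
-1 0.134 [ 1.5 -0.2]
-1 0.138 [ 1.7 -1.6]
-1 0.142 [ 1.9 -3.1]
```

Request:
{"fn": "move_arm", "kwargs": {
  "turn": [
    [0, 0, -0.006],
    [0, 0, -0.006],
    [0, 0, -0.006],
    [0, 0, -0.006],
    [0, 0, -0.006]
  ],
  "translation": [
    [0.01, 0.009, 0.02],
    [0.025, 0.009, 0.04],
    [0.04, 0.009, 0.055],
    [0.048, 0.009, 0.0605],
    [0.048, 0.009, 0.0605]
  ],
  "fingers": [1, 1, 1, 1, 1]
}}

```text
clock: 7.22
position: [0.4961, 0.0303, 0.3286]
tcp_rot: [-0.0, 0.718, 0.696, -0.0]
ft_force: [-0.5, -0.4, -2.3]
opening: 0.0394
grip_force: 61.8
```

```bash
python3 -c "
from h import *
a=-.034;c=np.array([.502,.1994]);ry=np.array([-np.sin(a),np.cos(a)])
for d in(-.1,.11):
    move([*(c+d*ry),.328],np.pi/2+a)"
```

```text
t 7.22 shift [0.0692 0.0004 0.0006] turn [-0.0005  0.0002  0.0028] F [-0.5 -0.4 -2.3] q6 1.53
t 7.22 shift [0.2792 0.001  0.0005] turn [-0.0005  0.0002  0.0028] F [-0.5 -0.4 -2.3] q6 1.53
```

Request:
{"fn": "move_arm", "kwargs": {
  "turn": [
    [0, 0, 0],
    [0, 0, 0],
    [0, 0, 0],
    [0, 0, 0],
    [0, 0, 0]
  ],
  "translation": [
    [0.015, 0, 0],
    [0.03, 0, 0],
    [0.045, 0, 0],
    [0.06, 0, 0],
    [0.075, 0, 0]
  ],
  "fingers": [1, 1, 1, 1, 1]
}}

```text
clock: 7.85
position: [0.4986, 0.1058, 0.329]
tcp_rot: [0.0, 0.718, 0.696, -0.0]
ft_force: [0.0, -1.0, -0.5]
opening: 0.0395
grip_force: 62.0
```

Request:
{"fn": "move_arm", "kwargs": {
  "turn": [
    [0, 0, 0],
    [0, 0, 0],
    [0, 0, 0],
    [0, 0, 0],
    [0, 0, 0]
  ],
  "translation": [
    [0.012, 0, 0],
    [0.024, 0, 0],
    [0.036, 0, 0],
    [0.048, 0, 0],
    [0.06, 0, 0]
  ],
  "fingers": [1, 1, 1, 1, 1]
}}

```text
clock: 8.48
position: [0.5006, 0.1653, 0.3289]
tcp_rot: [0.0, 0.718, 0.696, -0.0]
ft_force: [-1.0, -2.0, 1.2]
opening: 0.0394
grip_force: 62.2
```

```bash
python3 - <<'E'
from h import *
snap('side','s5.png')
a=-.034;c=np.array([.502,.1994]);ry=np.array([-np.sin(a),np.cos(a)])
move([*(c+.14*ry),.328],np.pi/2+a)
b=cv2.imread('pics/s5.png')[150:370,190:400]
cv2.imwrite('pics/crop5.png',cv2.convertScaleAbs(cv2.resize(b,(573,600),interpolation=cv2.INTER_CUBIC),alpha=1.6))
E
```

```text
t 8.53 shift [0.1729 0.0009 0.0012] turn [ 0.0003 -0.0014  0.0032] F [-0.1 -0.1  1.2] q6 1.8
```

View pics/crop5.png

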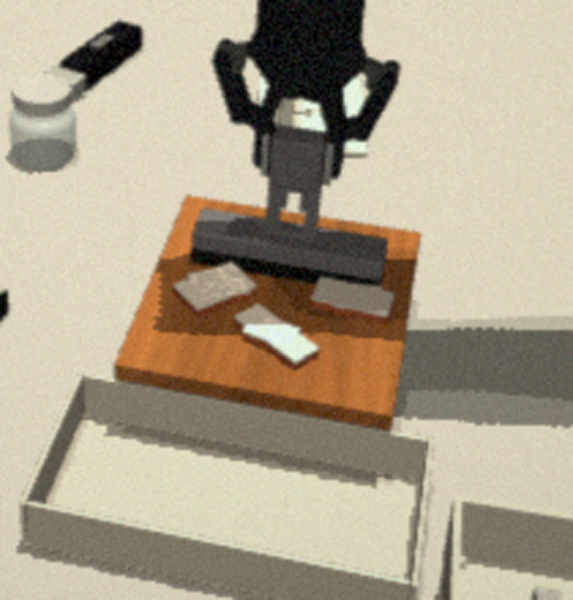

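The chips are moving ahead of the blade: left at (215,285), right at (352,297), the third ahead at (280,335). All centres lie within the blade's span, so I'll go on.

Request:
{"fn": "move_arm", "kwargs": {
  "turn": [
    [0, 0, 0],
    [0, 0, 0],
    [0, 0, 0],
    [0, 0, 0],
    [0, 0, 0]
  ],
  "translation": [
    [0.012, 0, 0],
    [0.024, 0, 0],
    [0.036, 0, 0],
    [0.048, 0, 0],
    [0.06, 0, 0]
  ],
  "fingers": [1, 1, 1, 1, 1]
}}

```text
clock: 9.15
position: [0.5024, 0.2254, 0.3289]
tcp_rot: [0.0, 0.718, 0.696, -0.0]
ft_force: [-0.8, -3.9, 2.3]
opening: 0.0393
grip_force: 62.4
```

```bash
python3 - <<'E'
from h import *
snap('side','s6.png')
a=-.034;c=np.array([.502,.1994]);ry=np.array([-np.sin(a),np.cos(a)])
move([*(c+.14*ry),.328],np.pi/2+a)
b=cv2.imread('pics/s6.png')[150:370,190:400]
cv2.imwrite('pics/crop6.png',cv2.convertScaleAbs(cv2.resize(b,(573,600),interpolation=cv2.INTER_CUBIC),alpha=1.6))
E
```

```text
t 9.2 shift [0.1128 0.0009 0.0011] turn [ 0.0002 -0.0016  0.0034] F [-0.1 -0.7  3.2] q6 1.9
```

View pics/crop6.png

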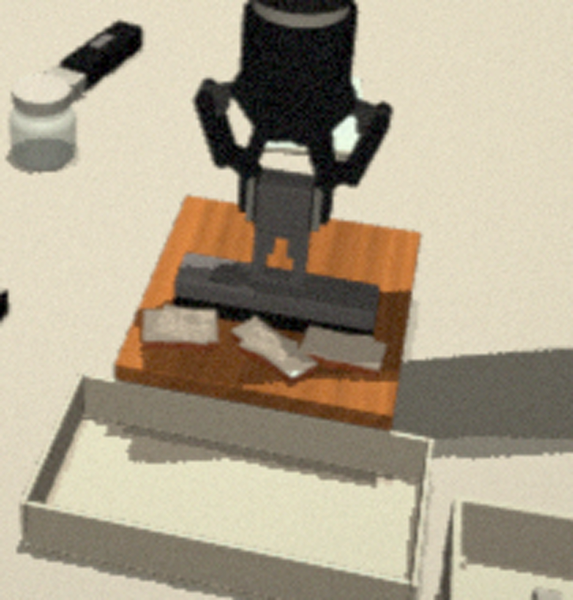

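All three are in front, but the left (+x) chip at (180,325) hangs half off the blade end (175). I'll back off slightly, shift +x 12 mm, and continue.

Request:
{"fn": "move_arm", "kwargs": {
  "turn": [
    [0, 0, 0],
    [0, 0, 0],
    [0, 0, 0],
    [0, 0, 0],
    [0, 0, 0]
  ],
  "translation": [
    [-0.008, 0, 0],
    [-0.008, 0.012, 0],
    [0.004, 0.012, 0],
    [0.014, 0.012, 0],
    [0.024, 0.012, 0]
  ],
  "fingers": [1, 1, 1, 1, 1]
}}

```text
clock: 9.82
position: [0.5157, 0.2484, 0.3289]
tcp_rot: [0.001, 0.718, 0.696, -0.0]
ft_force: [-0.2, -3.8, 5.0]
opening: 0.039
grip_force: 62.2
```

Request:
{"fn": "move_arm", "kwargs": {
  "turn": [
    [0, 0, 0],
    [0, 0, 0],
    [0, 0, 0],
    [0, 0, 0],
    [0, 0, 0]
  ],
  "translation": [
    [0.01, 0, 0],
    [0.02, 0, 0],
    [0.03, 0, 0],
    [0.04, 0, 0],
    [0.05, 0, 0]
  ],
  "fingers": [1, 1, 1, 1, 1]
}}

```text
clock: 10.45
position: [0.5167, 0.299, 0.3287]
tcp_rot: [-0.0, 0.718, 0.696, -0.0]
ft_force: [0.1, -4.4, 4.8]
opening: 0.0395
grip_force: 62.5
```

Request:
{"fn": "move_arm", "kwargs": {
  "turn": [
    [0, 0, 0],
    [0, 0, 0],
    [0, 0, 0],
    [0, 0, 0],
    [0, 0, 0]
  ],
  "translation": [
    [0.01, 0, 0],
    [0.02, 0, 0],
    [0.03, 0, 0],
    [0.04, 0, 0],
    [0.045, 0, 0]
  ],
  "fingers": [1, 1, 1, 1, 1]
}}

```text
clock: 11.08
position: [0.518, 0.3445, 0.3272]
tcp_rot: [-0.001, 0.718, 0.696, -0.0]
ft_force: [0.1, -0.4, -2.1]
opening: 0.0392
grip_force: 61.6
```

```bash
python3 - <<'E'
from h import *
snap('side','s7.png')
a=-.034;c=np.array([.502,.1994]);ry=np.array([-np.sin(a),np.cos(a)])
move([*(c),.35],np.pi/2+a)
b=cv2.imread('pics/s7.png')[150:370,190:400]
cv2.imwrite('pics/crop7.png',cv2.convertScaleAbs(cv2.resize(b,(573,600),interpolation=cv2.INTER_CUBIC),alpha=1.6))
E
```

```text
t 11.12 shift [-0.1457 -0.0115 -0.0228] turn [-0.0017 -0.001   0.0029] F [-0.6  0.  -1.7] q6 2.08
```

View pics/crop7.png

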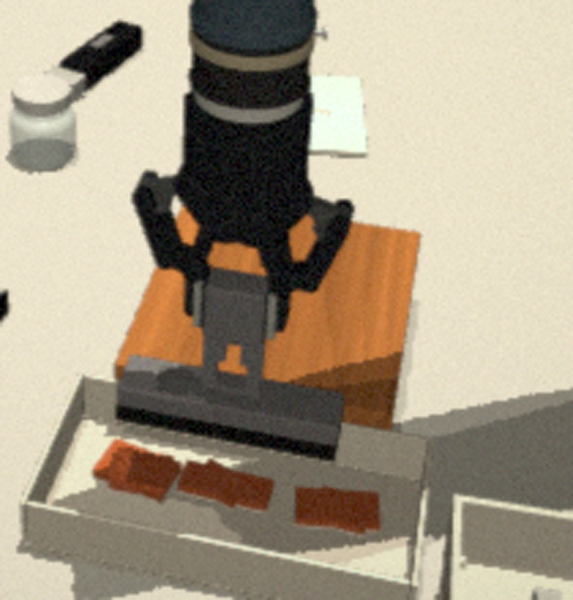

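All three chips lie flat, terracotta up, in the tray at (137,470), (225,485) and (338,508). Now lift, return to the riser's middle, and set down.

Request:
{"fn": "move_arm", "kwargs": {
  "turn": [
    [0, 0, 0],
    [0, 0, 0],
    [0, 0, 0],
    [0, 0, 0],
    [0, 0, 0]
  ],
  "translation": [
    [0, 0, -0.025],
    [-0.035, -0.003, -0.025],
    [-0.08, -0.006, -0.025],
    [-0.125, -0.01, -0.025],
    [-0.146, -0.011, -0.022]
  ],
  "fingers": [1, 1, 1, 1, 1]
}}

```text
clock: 11.75
position: [0.5024, 0.196, 0.3506]
tcp_rot: [-0.0, 0.719, 0.695, 0.0]
ft_force: [1.2, 0.3, -2.6]
opening: 0.0397
grip_force: 61.8
```

Request:
{"fn": "move_arm", "kwargs": {
  "turn": [
    [0, 0, 0],
    [0, 0, 0],
    [0, 0, 0],
    [0, 0, 0],
    [0, 0, 0]
  ],
  "translation": [
    [0, 0, 0.004],
    [0, 0, 0.008],
    [0, 0, 0.012],
    [0, 0, 0.016],
    [0, 0, 0.018]
  ],
  "fingers": [1, 1, 1, 1, 1]
}}

```text
clock: 12.38
position: [0.5025, 0.1982, 0.3322]
tcp_rot: [-0.0, 0.718, 0.696, -0.0]
ft_force: [-0.0, -0.1, -1.4]
opening: 0.0396
grip_force: 61.8
```

Request:
{"fn": "move_arm", "kwargs": {
  "turn": [
    [0, 0, 0],
    [0, 0, 0],
    [0, 0, 0],
    [0, 0, 0],
    [0, 0, 0]
  ],
  "translation": [
    [0, 0, 0],
    [0, 0, 0.0005],
    [0, 0, 0.001],
    [0, 0, 0.0015],
    [0, 0, 0.0015]
  ],
  "fingers": [1, 1, 1, 1, 1]
}}

```text
clock: 13.0
position: [0.5026, 0.1976, 0.3312]
tcp_rot: [-0.0, 0.718, 0.696, 0.0]
ft_force: [-0.3, 0.5, -1.1]
opening: 0.0398
grip_force: 61.8
```

Request:
{"fn": "move_arm", "kwargs": {
  "turn": [
    [0, 0, 0],
    [0, 0, 0],
    [0, 0, 0],
    [0, 0, 0],
    [0, 0, 0]
  ],
  "translation": [
    [0, 0, 0.0007],
    [0, 0, 0.0014],
    [0, 0, 0.002],
    [0, 0, 0.002],
    [0, 0, 0.002]
  ],
  "fingers": [1, 1, 1, 1, 1]
}}

```text
clock: 13.62
position: [0.5026, 0.1977, 0.3292]
tcp_rot: [0.0, 0.718, 0.696, 0.0]
ft_force: [0.7, 0.1, -2.4]
opening: 0.0399
grip_force: 61.8
```

Request:
{"fn": "move_arm", "kwargs": {
  "turn": [
    [0, 0, 0],
    [0, 0, 0],
    [0, 0, 0],
    [0, 0, 0],
    [0, 0, 0]
  ],
  "translation": [
    [0, 0, 0.0005],
    [0, 0, 0.001],
    [0, 0, 0.0015],
    [0, 0, 0.002],
    [0, 0, 0.002]
  ],
  "fingers": [1, 1, 1, 1, 1]
}}

```text
clock: 14.25
position: [0.5026, 0.1977, 0.3288]
tcp_rot: [0.0, 0.718, 0.696, 0.001]
ft_force: [-1.8, -0.5, 5.6]
opening: 0.0391
grip_force: 62.5
```

Contact with the riser (force up by 8 N). I'll release gently, then rise.

Request:
{"fn": "move_arm", "kwargs": {
  "turn": [
    [0, 0, 0],
    [0, 0, 0],
    [0, 0, 0],
    [0, 0, 0],
    [0, 0, 0]
  ],
  "translation": [
    [0, 0, -0.0005],
    [0, 0, -0.0005],
    [0, 0, -0.0005],
    [0, 0, -0.0005],
    [0, 0, -0.0005]
  ],
  "fingers": [0, -0.3, -0.6, -1, -1]
}}

```text
clock: 14.88
position: [0.5026, 0.1977, 0.3276]
tcp_rot: [-0.0, 0.718, 0.696, -0.0]
ft_force: [0.3, -0.4, -0.6]
opening: 0.0854
grip_force: 0.0
```

Request:
{"fn": "move_arm", "kwargs": {
  "turn": [
    [0, 0, 0],
    [0, 0, 0],
    [0, 0, 0],
    [0, 0, 0],
    [0, 0, 0]
  ],
  "translation": [
    [0, 0, 0],
    [0, 0, -0.01],
    [0, 0, -0.03],
    [0, 0, -0.06],
    [0, 0, -0.09]
  ],
  "fingers": [-1, -1, -1, -1, -1]
}}

```text
clock: 15.5
position: [0.5025, 0.1977, 0.4193]
tcp_rot: [0.0, 0.718, 0.696, 0.0]
ft_force: [-0.7, 0.6, 0.1]
opening: 0.0853
grip_force: 0.0
```

Request:
{"fn": "move_arm", "kwargs": {
  "turn": [
    [0, 0, 0],
    [0, 0, 0],
    [0, 0, 0],
    [0, 0, 0],
    [0, 0, 0]
  ],
  "translation": [
    [0, 0, -0.01],
    [0, 0, -0.02],
    [0, 0, -0.02],
    [0, 0, -0.02],
    [0, 0, -0.02]
  ],
  "fingers": [-1, -1, -1, -1, -1]
}}

```text
clock: 16.12
position: [0.5025, 0.1976, 0.4366]
tcp_rot: [-0.001, 0.718, 0.696, -0.001]
ft_force: [0.5, 0.8, 0.1]
opening: 0.0854
grip_force: 0.0
```

```bash
python3 - <<'E'
from h import *
snap('side','s8.png')
b=cv2.imread('pics/s8.png')[110:370,190:400]
cv2.imwrite('pics/crop8.png',cv2.convertScaleAbs(cv2.resize(b,(485,600),interpolation=cv2.INTER_CUBIC),alpha=1.6))
E
```

```text
(no output)
```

View pics/crop8.png

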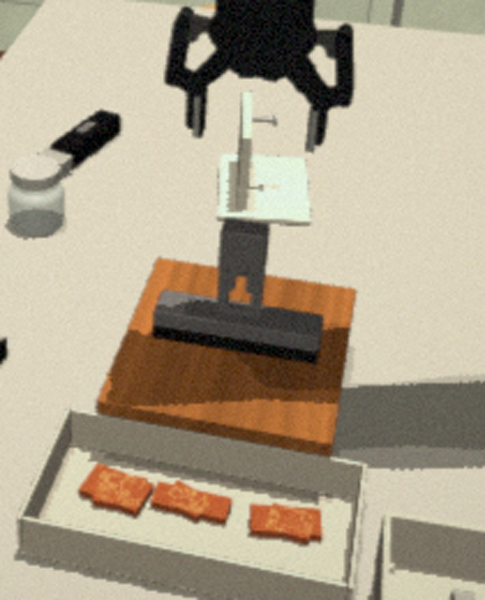

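The scraper stands upright on the riser (foot around (238,328)), the gripper is clear above it, and the chips lie in the tray at (117,488), (190,500) and (286,520). I'm handing in.

```bash
python3 -c "
from cell import close_job
print(close_job())"
```

```text
the job is handed in; nothing more can be done
None
```

The job is handed in at about 16 s on the robot clock: the last picture shows all three chips in the tray, the scraper upright and released on the cleared riser, and the gripper clear; the jar and trimmer look unmoved, while the comb was nearly out of that view and not checked at the end (the hand-in gave no verdict).

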